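# Prove the enclosure cover's friction hinge

## Robot

A 6-joint arm with a two-finger parallel gripper is mounted at the origin on the work surface. World frame = base frame: x ahead of the robot, y to its left, z up, the work surface at z = 0. Lengths are in mm, angles in rad, forces in N, time in s.
With the tool pointing down it reaches from about 350 to 975 mm from the base axis. Payload 7.1 kg.
Tool frame: the origin (TCP) lies midway between the tips of the shut fingers; the grasp point (between the pads) lies ctrl.grip_point_offset behind it (ctrl.grip_point_offset is the distance from the TCP to the grasp point, in mm); z points along the fingers, y is the line along which they close (so a half turn about z gives the same grasp; the last joint's range is limited). The gripper opens to 88 mm and grips with 3 to 60 N. Pads are 20 mm wide; open, the fingers measure 115 mm over their backs; the gripper's body (75 mm by 178 mm) begins 61 mm behind the grasp point.
Start: joints at [1.113, 0.423, 1.63, -0, 1.089, -0.019], TCP at [265.501, 565.786, 222.675] pointing down, gripper open.
Joint ranges: [-3, 3], [-0.9, 2.11], [0.09, 2.58], [-1.31, 4.45], [0.11, 2.69], [-2.54, 2.54]. Speed limits (rad/s): [2.39, 2.39, 3.01, 3.14, 3.14, 3.14].

## Interface

Orientations are given as a rotation vector (axis times angle).
In Python, from workcell import ctrl, get_image, close_job, finder gives the robot as it stands.
- The arm moves only by the tool servo_tool, never from a script. Its argument "deltas" is a list of rows, each a list of 2 entries, a list of its own where there are three numbers: the shift along the tool's x, y, z in mm, then the turn, a rotation vector about the tool's x, y, z in rad. A call has 1 to 5 rows; each row is the pose to reach, as a shift and turn from the pose commanded when the call began, along the tool's axes at that moment; what a row does not reach only later rows make up. A row lasts 1/12 s, in which the tool goes at most 41.7 mm and 7.16 degrees, less where a joint would pass 70% of its speed; a pose out of reach is approached as far as the arm can. A call with a gripper value outside its range is refused whole. "grip" is the closure, from -1 (fully open) to 1 (shut), so that 0 is half open, set as the call begins (left out, the last holds). The fingers move at their own pace and stop on an object; the grip force is fixed at half the most. Time passes only in rows, so rows that repeat a pose let the fingers close. It gives the time, the measured TCP pose, the force, the opening and the grip force at its end, in the units of the state.
- ctrl.get_obs(): the state, without advancing time (a new reading comes with each control period).
- get_image(name): name is "scene" or "top"; returns a dict with "frame" (384x512x3 uint8, blue, green, red), "depth" (384x512 float32, mm along the optical axis (not along the pixel's ray), 0 where there is no reading), "K" (3x3 intrinsics, pixels), "pose" (4x4, takes a point from camera to world coordinates). Camera axes: x right, y down, z forward; pixel columns grow to the right and rows downward; lengths in mm; the calibration is good to about 2 mm. A picture is of the moment at which its call begins.
- close_job(): hands the job in; it is judged then, once.
Trained networks look in a picture, given as the dict that the camera call returned (one of the last four; its "shot" number tells which), for a name from the list of things; names that differ only in an ending like _2 or _b are one class to them, and where a whole thing is asked for, a point or a joint stands for the part that bears it (a point fixed in the world has none). Each returns a list of dicts, best first, with "score" (0 to 1); they miss things now and then, are a little off and sometimes report something else, mostly with a low value. They report only what shows in the picture. A call takes as long as a camera call.
- finder.search_frame(query, picture): "rect" ([centre column, centre row, width, height] as shares, 0 to 1, of the picture: columns of its width, rows of its height, round what is visible of it).
- finder.silhouettes(query, picture): "mask" (384x512 bool, what is visible of it) and "rect" ([centre column, centre row, width, height] as shares, 0 to 1, of the picture: columns of its width, rows of its height, round what is visible of it).
The state is a dict: "t": time; "qpos": joint angles; "qvel": joint speeds; "joint_torque": joint torques, N m; "ee_pos": TCP position; "orientation": TCP orientation; "ft_force": force on the tool from outside, world axes, zero at the start; "moment": the same for the moment, N m; "width": finger opening in mm; "grasp_force": force on a finger pad.
Only numpy, scipy, OpenCV 4.12 (cv2) and the standard library are available. Lean on these libraries where they do the work, as an engineer would, in place of code of your own. Each camera call takes 0.05 s, during which the arm holds its last target. There are 200 camera calls.

## Task

One of these two terminal boxes still has a sound friction hinge, the other's is worn out: find the cover that stays up by itself when you lift it about half-way (around 40 degrees) and let go. Then prove it by pressing down on its rubber thumb dome with about 7 N (never over 12 N) for a good second, without the cover giving way. Leave the sound cover standing open at that angle, the worn one shut, and everything else where it is.

Things in the scene. Friction and masses are not known exactly. Their poses are not given: they have to be found in the camera images.
- box_1: One of two outwardly identical grey steel terminal enclosures, screwed down: 160 mm deep (x), 200 mm wide (y), 90 mm high. Origin: centre of its underside; x points from the front (pull side) to the hinge side, y left, z up. Which box stands left and which right varies, and it cannot be seen which hinge is sound: lift and let go.
- cover_1 (a joint): Opening angle of the 160 x 200 x 8 mm grey cover of box_1, rad: 0 shut (upper face 98.5 mm above bench), grows as the front edge is lifted, stop at 1.3. Cover: 0.2 to 0.35 kg. A sound hinge has about 1.5 N m of friction: stays at any angle, 10 to 12 N to lift at the pull. A worn one sinks shut by itself in about a second, 1 to 3 N to lift.
- cover_1_hinge (a point): On the hinge axis of cover_1 (level, along the box's y), middle of the far edge, 90.5 mm above the bench, at the cover's underside. Turns with the cover: x points from the cover's front edge to the hinge, z out of its upper face.
- cover_1_pull (a point): Centre of the round head of the black pull at the middle of cover_1's front edge: disc 24 mm across, axis along the box's y, 18 mm wide along it; 162 mm from the hinge along the cover, 30 mm above its upper face (128.5 mm above bench when shut), on an 18 mm wide stem. Pinched by its flat sides (fingers closing along the box's y), it can turn between the fingers as the cover swings.
- thumb_1_dome (a point): Black rubber dome on cover_1 where a thumb presses: ball of 16 mm radius; this is the ball's centre, 4 mm above the cover's upper face, 145 mm from the hinge along the cover, 65 mm to the left (+y of the box) of the pull. Its highest point is always 16 mm above its centre. It yields about 1 mm per 6 N, up to 5 mm. A sound cover gives way at 10 to 15 N pressed down here.
- box_2: One of two outwardly identical grey steel terminal enclosures, screwed down: 160 mm deep (x), 200 mm wide (y), 90 mm high. Origin: centre of its underside; x points from the front (pull side) to the hinge side, y left, z up. Which box stands left and which right varies, and it cannot be seen which hinge is sound: lift and let go.
- cover_2 (a joint): Opening angle of the 160 x 200 x 8 mm grey cover of box_2, rad: 0 shut (upper face 98.5 mm above bench), grows as the front edge is lifted, stop at 1.3. Cover: 0.2 to 0.35 kg. A sound hinge has about 1.5 N m of friction: stays at any angle, 10 to 12 N to lift at the pull. A worn one sinks shut by itself in about a second, 1 to 3 N to lift.
- cover_2_hinge (a point): On the hinge axis of cover_2 (level, along the box's y), middle of the far edge, 90.5 mm above the bench, at the cover's underside. Turns with the cover: x points from the cover's front edge to the hinge, z out of its upper face.
- cover_2_pull (a point): Centre of the round head of the black pull at the middle of cover_2's front edge: disc 24 mm across, axis along the box's y, 18 mm wide along it; 162 mm from the hinge along the cover, 30 mm above its upper face (128.5 mm above bench when shut), on an 18 mm wide stem. Pinched by its flat sides (fingers closing along the box's y), it can turn between the fingers as the cover swings.
- thumb_2_dome (a point): Black rubber dome on cover_2 where a thumb presses: ball of 16 mm radius; this is the ball's centre, 4 mm above the cover's upper face, 145 mm from the hinge along the cover, 65 mm to the left (+y of the box) of the pull. Its highest point is always 16 mm above its centre. It yields about 1 mm per 6 N, up to 5 mm. A sound cover gives way at 10 to 15 N pressed down here.
- station: Push-button station, grey box 70 x 110 x 50 mm with a black and a red button on top, 70 mm high in all. Bystander, to be left alone; origin under its centre.
- driver: Screwdriver lying on the bench. Bystander, to be left alone; origin under its centre.
- bearing: Steel ball-bearing ring, 62 mm across, 16 mm high. Bystander, to be left alone; origin under its centre.
- meter: Yellow hand-held meter, 150 x 75 x 35 mm, lying on its back. Bystander, to be left alone; origin under its centre.

How it is judged (in metres and radians):
On the way, in this order (a step that is already met when the one before it is completed fails the run):
1. the sound cover, lifted to 29 to 52 degrees and let go, stays there untouched (value of joint cover_1 between 0.5 and 0.9 rad and contact force between each of the arm, the fingers and box_1 below 0.1 N and velocity of joint cover_1 between -0.03 and 0.03 rad/s), for 0.4 s.
2. the thumb dome of the sound cover is pressed with 4 to 12 N for 0.8 s and the cover stays at 29 to 52 degrees (value of joint cover_1 between 0.5 and 0.9 rad and velocity of joint cover_1 between -0.03 and 0.03 rad/s and contact force between the fingers and thumb_1 between 4 and 12 N), for 0.8 s.
At the end, for the whole second after the job is handed in: The sound cover stands open at 0.5 to 0.9 rad (29 to 52 degrees), still and untouched; the worn cover is shut (under 0.06 rad) (all of step 1 and value of joint cover_2 below 0.06 rad).
It fails at once if a thumb dome is pressed with more than 12 N (contact force between the fingers and thumb_1 above 12 N or contact force between the fingers and thumb_2 above 12 N).
It fails at once if a bystander is moved by more than 20 mm (distance of any of station, driver, bearing, meter from where it was at the start of the episode above 0.02 m).
It also fails if it takes over 64 s, if anything falls off the work surface, if the arm or the gripper's body presses on something with over 40 N, if the wrist force passes 120 N, or if a joint passes its speed limit or range.

## Working session

There is one attempt and no reset: what is moved stays moved. The work goes in short steps, Python scripts to look and compute and a tool call to move; the robot and the scene stay as the last step left them, time stands still between calls to the robot, and variables do not carry over. Pictures are saved under pics/ and viewed, at most 10 in all, crops included, and the job is handed in when it is done.

Besides the shell and the picture viewer there is one more tool, called after "Emit:" as name(argument=value, ...) on one line, values as JSON. servo_tool: Moves the arm, as the interface text tells. Its arguments: {"type":"object","properties":{"deltas":{"type":"array","items":{"type":"array"}},"grip":{"type":"number"}},"required":["deltas"]}

```bash
mkdir -p pics; cat > h.py <<'E'
import numpy as np, cv2
from workcell import ctrl, get_image, close_job, finder
from scipy.spatial.transform import Rotation as R
def world(p,mask=None):
    d=p["depth"]; v,u=np.nonzero((d>0)&(mask if mask is not None else True))
    z=d[v,u]; K=np.array(p["K"]); c=np.stack([(u-K[0,2])*z/K[0,0],(v-K[1,2])*z/K[1,1],z,np.ones_like(z)])
    return (np.array(p["pose"])@c)[:3].T
E
python3 - <<'E'
from h import *
o=ctrl.get_obs(); print({k:np.round(v,3) for k,v in o.items()}, ctrl.grip_point_offset)
T=get_image("top");S=get_image("scene")
cv2.imwrite("pics/a.png",np.hstack([T["frame"],S["frame"]])[:, :] if 0 else cv2.resize(T["frame"],(800,600)))
cv2.imwrite("pics/b.png",cv2.resize(S["frame"],(800,600)))
for n,p in(("top",T),("scene",S)):
  for q in("cover_1","cover_1_pull","thumb_1_dome"):
    for r in finder.silhouettes(q,p)[:3]:
      w=world(p,r["mask"]); print(n,q,round(r["score"],2),np.round(r["rect"],3),np.round(np.median(w,0)),np.round(np.percentile(w,2,0)),np.round(np.percentile(w,98,0)))
E
```

```text
{'t': np.float64(0.0), 'qpos': array([ 1.113,  0.424,  1.631,  0.   ,  1.089, -0.019]), 'qvel': array([ 0.001, -0.001,  0.002,  0.001, -0.001,  0.001]), 'joint_torque': array([-2.0000e-03, -5.4463e+01, -2.7366e+01,  6.4000e-02,  2.3000e-02,
       -0.0000e+00]), 'ee_pos': array([265.251, 565.299, 221.895]), 'orientation': array([-6.840e-01, -3.066e+00,  2.000e-03]), 'ft_force': array([ 0.564,  0.748, -0.199]), 'moment': array([-0.001, -0.007,  0.033]), 'grasp_force': np.float64(0.0), 'width': np.float64(87.795)} 18.700000000000003
top cover_1 0.83 [0.35  0.524 0.15  0.156] [574. 206.  99.] [494. 109.  94.] [656. 302. 118.]
top cover_1 0.6 [0.623 0.501 0.14  0.156] [ 589. -211.   99.] [ 507. -311.   93.] [ 672. -114.  118.]
top cover_1_pull 0.69 [0.624 0.501 0.135 0.164] [ 589. -210.   99.] [ 508. -309.   94.] [ 672. -114.  118.]
top cover_1_pull 0.63 [0.575 0.544 0.022 0.03 ] [ 537. -135.  115.] [ 525. -149.  105.] [ 552. -122.  121.]
top cover_1_pull 0.18 [0.354 0.521 0.157 0.161] [575. 205.  99.] [493. 105.   3.] [662. 306. 118.]
scene cover_1 0.76 [0.634 0.606 0.18  0.158] [581. 221.  99.] [494. 110.  93.] [662. 309. 126.]
scene cover_1 0.57 [0.449 0.444 0.119 0.106] [ 595. -193.  100.] [ 512. -301.   96.] [ 676. -109.  125.]
scene cover_1_pull 0.94 [0.449 0.442 0.137 0.101] [ 594. -194.   99.] [ 504. -315.    3.] [ 679. -105.  129.]
scene thumb_1_dome 0.61 [0.491 0.451 0.016 0.015] [ 546. -125.  112.] [ 535. -138.  105.] [ 554. -118.  120.]
```

View pics/a.png

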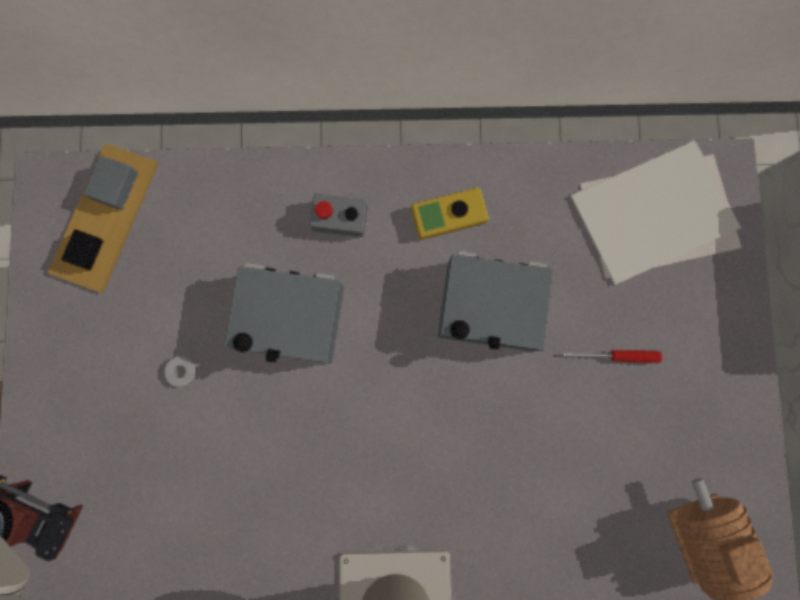

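View pics/b.png

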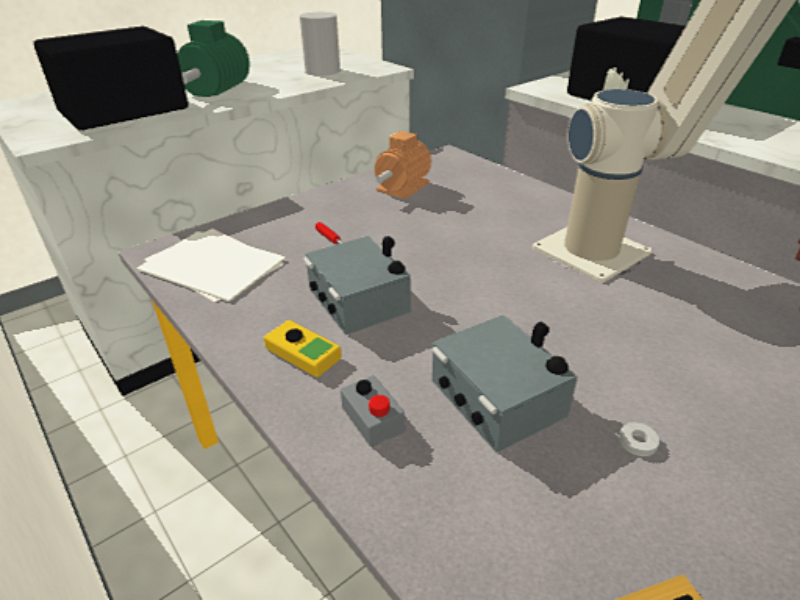

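The top view shows the left box around (285,313) with its dome at (243,342) and pull at (273,355). The right box is around (497,303) with its dome at (460,329) and pull at (494,343). Both fronts face the robot. Next I fit the exact poses.

```bash
cat >> h.py <<'E'
def boxes():
    T=get_image("top");S=get_image("scene"); A=world(T); B=world(S); out=[]
    for c in((574,206),(589,-211)):
        near=lambda W,z0,z1:W[(np.hypot(W[:,0]-c[0],W[:,1]-c[1])<150)&(W[:,2]>z0)&(W[:,2]<z1)]
        t=near(A,95,102)
        r=cv2.minAreaRect(t[:,:2].astype(np.float32))
        yaw=np.deg2rad((r[2]+45)%90-45)
        hi=near(np.vstack([A,B]),122,145)
        d=near(np.vstack([A,B]),104,119)
        ux=np.array([np.cos(yaw),np.sin(yaw)]);uy=np.array([-ux[1],ux[0]])
        ctr=np.array(r[0]); L=lambda P:np.stack([(P[:,:2]-ctr)@ux,(P[:,:2]-ctr)@uy],1)
        out.append((ctr,yaw,r[1],L(hi),L(d),hi))
    return out
E
python3 - <<'E'
from h import *
for ctr,yaw,s,hi,d,h in boxes():
    print(ctr.round(1),round(yaw,4),np.round(s,1),"pull",len(hi),hi.min(0).round(1),hi.max(0).round(1),np.median(hi,0).round(1),h[:,2].max().round(1))
    dd=d[d[:,1]>40]; print(" dome",dd.min(0).round(1),dd.max(0).round(1))
    ux=np.array([np.cos(yaw),np.sin(yaw)]);uy=np.array([-ux[1],ux[0]])
    print(" nominal pull",(ctr-82*ux).round(1)," dome",(ctr-65*ux+65*uy).round(1))
E
```

```text
[579.2 204.3] -0.1624 [200.9 171.8] pull 138 [-95.9  -9.3] [-68.5  62.6] [-80.4   3.2] 144.0
 dome [-85.5  46.5] [58.1 96.5]
 nominal pull [498.3 217.6]  dome [525.6 279. ]
[ 593.6 -212.1] -0.167 [199.9 172.4] pull 103 [-96.  -8.] [-59.8  76.8] [-82.3   5.6] 144.9
 dome [-83.1  40.1] [69.  97.6]
 nominal pull [ 512.8 -198.5]  dome [ 540.3 -137.2]
```

```bash
python3 - <<'E'
from h import *
for n in("top","scene"):
  A=world(get_image(n))
  for c,yaw in(((579.2,204.3),-.1624),((593.6,-212.1),-.167)):
    ux=np.array([np.cos(yaw),np.sin(yaw)]);uy=np.array([-ux[1],ux[0]])
    P=A[:,:2]-c; l=np.stack([P@ux,P@uy,A[:,2]],1)
    t=l[(abs(l[:,2]-98.5)<3)&(abs(l[:,0])<110)&(abs(l[:,1])<120)]
    fr=[t[abs(t[:,1]-y)<5][:,0].min().round(1) for y in(-85,-65,-40,0,30)]
    bk=[t[abs(t[:,1]-y)<5][:,0].max().round(1) for y in(-85,-60,-30,0,30,60,85)]
    lf=[t[abs(t[:,0]-x)<5][:,1].max().round(1) for x in(-30,0,30,60)]
    rt=[t[abs(t[:,0]-x)<5][:,1].min().round(1) for x in(-60,-30,0,30,60)]
    p=l[(abs(l[:,0]+80)<30)&(abs(l[:,1])<25)&(l[:,2]>112)]
    print(n,fr,bk,lf,rt,"pull",np.percentile(p,3,0).round(1),np.percentile(p,97,0).round(1))
E
```

```text
top [np.float64(-82.7), np.float64(-82.2), np.float64(-80.5), np.float64(-71.3), np.float64(-81.3)] [np.float64(85.1), np.float64(85.6), np.float64(77.3), np.float64(76.6), np.float64(74.8), np.float64(86.8), np.float64(80.3)] [np.float64(100.1), np.float64(100.1), np.float64(98.6), np.float64(96.5)] [np.float64(-100.1), np.float64(-98.6), np.float64(-99.3), np.float64(-100.1), np.float64(-98.8)] pull [-95.1  -9.  118.9] [-73.5   8.1 142.9]
top [np.float64(-82.5), np.float64(-82.2), np.float64(-82.1), np.float64(-67.8), np.float64(-80.6)] [np.float64(80.5), np.float64(84.0), np.float64(76.2), np.float64(74.6), np.float64(75.7), np.float64(82.1), np.float64(84.7)] [np.float64(99.6), np.float64(98.8), np.float64(99.8), np.float64(99.8)] [np.float64(-99.3), np.float64(-98.0), np.float64(-97.5), np.float64(-97.0), np.float64(-99.7)] pull [-95.5  -7.  122.3] [-72.8   9.1 144. ]
scene [np.float64(-80.1), np.float64(-80.9), np.float64(-82.0), np.float64(-73.2), np.float64(-80.2)] [np.float64(85.2), np.float64(87.7), np.float64(78.6), np.float64(78.3), np.float64(78.7), np.float64(85.5), np.float64(85.4)] [np.float64(103.2), np.float64(104.8), np.float64(104.2), np.float64(102.5)] [np.float64(-94.9), np.float64(-94.4), np.float64(-96.1), np.float64(-96.6), np.float64(-95.9)] pull [-92.4  -5.4 113. ] [-71.2  13.3 141.8]
scene [np.float64(-78.1), np.float64(-81.8), np.float64(-78.9), np.float64(-72.4), np.float64(-81.6)] [np.float64(80.6), np.float64(86.7), np.float64(77.6), np.float64(76.3), np.float64(78.9), np.float64(87.5), np.float64(86.2)] [np.float64(102.5), np.float64(106.1), np.float64(106.5), np.float64(103.0)] [np.float64(-96.2), np.float64(-94.1), np.float64(-98.1), np.float64(-92.7), np.float64(-92.6)] pull [-91.1  -3.2 113. ] [-71.3  14.7 141.7]
```

```bash
cat >> h.py <<'E'
BOX={'L':(np.array([577.5,206.6]),-.1624),'R':(np.array([592.,-209.8]),-.167)}  # cover centre, yaw
def pt(b,th,k):   # head / dome-ball centre in world
    c,y=BOX[b]; a,n,l={'head':(162,38,0),'dome':(145,12,65)}[k]
    ux=np.array([np.cos(y),np.sin(y)]);uy=np.array([-ux[1],ux[0]])
    s,co=np.sin(th),np.cos(th)
    xy=c+ux*(80-a*co+n*s)+uy*l
    return np.array([*xy,90.5+a*s+n*co])
def delta(pos,b):
    o=ctrl.get_obs(); Rc=R.from_rotvec(o["orientation"]); y=BOX[b][1]
    ux=np.array([-np.cos(y),-np.sin(y),0]); z=np.array([0,0,-1.]); Rg=R.from_matrix(np.stack([ux,np.cross(z,ux),z],1))
    return Rc.inv().apply(np.array(pos)-o["ee_pos"]).round(1),(Rc.inv()*Rg).as_rotvec().round(3)
E
python3 - <<'E'
from h import *
print(pt('L',0,'head'),pt('R',0,'head'))
for z in(70,0):print(delta(pt('L',0,'head')+[0,0,z-18.7],'L'))
E
```

```text
[496.5789497  219.85834146 128.5       ] [ 511.140794   -196.16956329  128.5       ]
(array([-356.2, -215. ,   42.9]), array([-0.   ,  0.   , -0.276]))
(array([-356.2, -215. ,  112.9]), array([-0.   ,  0.   , -0.276]))
```

Emit:
servo_tool(deltas=[[[-35,-21,4],[0,0,0]],[[-71,-43,8],[0,0,0]],[[-107,-65,13],[0,0,0]],[[-142,-86,17],[0,0,0]],[[-178,-107,20],[0,0,0]]], grip=-0.15)

```text
t: 1.02
ee_pos: [381.1, 392.5, 202.6]
orientation: [-0.683, -3.067, 0.0]
ft_force: [1.8, 0.7, 1.0]
width: 57.9
grasp_force: 0.0
```

Emit:
servo_tool(deltas=[[[-35,-21,4],[0,0,-0.06]],[[-71,-43,8],[0,0,-0.12]],[[-107,-65,13],[0,0,-0.18]],[[-142,-86,17],[0,0,-0.24]],[[-178,-108,20],[0,0,-0.276]]])

```text
t: 1.43
ee_pos: [495.8, 220.2, 182.8]
orientation: [0.25, 3.131, 0.0]
ft_force: [0.7, 0.4, -0.5]
width: 50.7
grasp_force: 0.0
```

Emit:
servo_tool(deltas=[[[0,0,0],[0,0,0]],[[0,0,0],[0,0,0]]])

```text
t: 1.6
ee_pos: [496.0, 220.2, 182.8]
orientation: [-0.263, -3.13, -0.0]
ft_force: [-0.1, 0.1, 0.1]
width: 50.0
grasp_force: 0.0
```

```bash
python3 - <<'E'
from h import *
o=ctrl.get_obs();print(o["t"],o["ee_pos"],o["width"],o["ft_force"])
print(delta(pt('L',0,'head')+[0,0,-18.7],'L'))
T=get_image("top");S=get_image("scene")
cv2.imwrite("pics/c.png",np.hstack([cv2.resize(T["frame"][140:260,100:260],(400,300)),cv2.resize(S["frame"][140:300,240:400],(300,300))]))
E
```

```text
1.6 [496.00995467 220.18849598 182.75109894] 50.02103735628659 [-0.14526477  0.09626316  0.11385153]
(array([-0.6, -0.2, 73. ]), array([ 0.   , -0.   , -0.005]))
```

View pics/c.png

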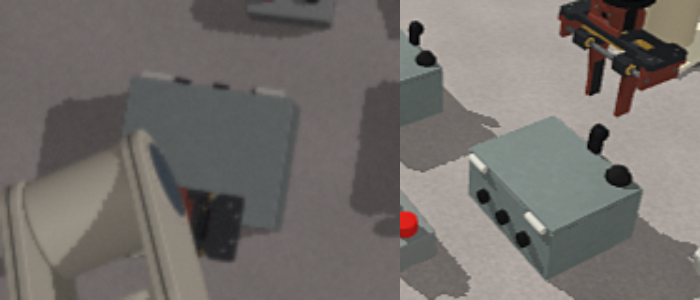

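The scene crop shows the gripper at (625,60), straight above the left pull at (598,138). I'll descend and grip.

Emit:
servo_tool(deltas=[[[0,0,20],[0,0,0]],[[0,0,40],[0,0,0]],[[0,0,58],[0,0,0]],[[-0.5,0,69],[0,0,0]],[[-0.5,0,72],[0,0,0]]])

```text
t: 2.12
ee_pos: [493.8, 222.8, 109.2]
orientation: [-0.252, -3.129, 0.002]
ft_force: [-0.2, 0.1, 0.4]
width: 50.5
grasp_force: 0.0
```

Emit:
servo_tool(deltas=[[[0,0,0],[0,0,0]],[[0,0,0],[0,0,0]],[[0,0,0],[0,0,0]],[[0,0,0],[0,0,0]],[[0,0,0],[0,0,0]]], grip=1)

```text
t: 2.53
ee_pos: [495.9, 222.0, 111.6]
orientation: [0.255, 3.13, 0.001]
ft_force: [-0.7, -9.7, 1.9]
width: 20.6
grasp_force: 5.5
```

```bash
python3 - <<'E'
from h import *
h0=pt('L',0,'head')
y=-.1624; ux=np.array([np.cos(y),np.sin(y),0])
for th in np.arange(.05,.8,.05):
    d=pt('L',th,'head')-h0; print(round(th,2),"tool",(-d@ux).round(1),(-d[2]).round(1))
E
```

```text
0.05 tool -2.1 -8.0
0.1 tool -4.6 -16.0
0.15 tool -7.5 -23.8
0.2 tool -10.8 -31.4
0.25 tool -14.4 -38.9
0.3 tool -18.5 -46.2
0.35 tool -22.9 -53.2
0.4 tool -27.6 -60.1
0.45 tool -32.7 -66.7
0.5 tool -38.0 -73.0
0.55 tool -43.8 -79.1
0.6 tool -49.8 -84.8
0.65 tool -56.0 -90.3
0.7 tool -62.6 -95.4
0.75 tool -69.4 -100.2
```

Emit:
servo_tool(deltas=[[[0,-0.6,0],[0,0,0]],[[0,-1.2,0],[0,0,0]],[[0,-1.2,0],[0,0,0]],[[0,-1.2,0],[0,0,0]],[[0,-1.2,0],[0,0,0]]])

```text
t: 2.95
ee_pos: [495.7, 220.6, 111.6]
orientation: [0.255, 3.13, 0.0]
ft_force: [-1.4, -1.8, 6.6]
width: 18.0
grasp_force: 30.0
```

Emit:
servo_tool(deltas=[[[-0.5,0,-3],[0,0,0]],[[-1,0,-5],[0,0,0]],[[-2,0,-8],[0,0,0]],[[-2,0,-8],[0,0,0]]])

```text
t: 3.28
ee_pos: [497.5, 220.3, 119.1]
orientation: [-0.256, -3.131, -0.0]
ft_force: [2.3, -1.1, -4.7]
width: 17.8
grasp_force: 30.0
```

Emit:
servo_tool(deltas=[[[-2.5,0,-8],[0,0,0]],[[-5.4,0,-16],[0,0,0]],[[-9,0,-23.5],[0,0,0]],[[-12.5,0,-31],[0,0,0]],[[-16.5,0,-38],[0,0,0]]])

```text
t: 3.7
ee_pos: [513.5, 217.6, 157.7]
orientation: [-0.255, -3.131, 0.0]
ft_force: [1.9, -0.0, -6.2]
width: 17.9
grasp_force: 30.0
```

Emit:
servo_tool(deltas=[[[-4.4,0,-7],[0,0,0]],[[-9,0,-14],[0,0,0]],[[-14.2,0,-20.5],[0,0,0]],[[-19.5,0,-27],[0,0,0]],[[-25.3,0,-33],[0,0,0]]])

```text
t: 4.12
ee_pos: [538.7, 213.5, 190.4]
orientation: [-0.255, -3.13, 0.0]
ft_force: [-0.4, 0.6, -4.6]
width: 17.6
grasp_force: 30.0
```

Emit:
servo_tool(deltas=[[[-6,0,-5.7],[0,0,0]],[[-12.2,0,-11.2],[0,0,0]],[[-18.8,0,-16.3],[0,0,0]],[[-18.8,0,-16.3],[0,0,0]],[[-18.8,0,-16.3],[0,0,0]]])

```text
t: 4.53
ee_pos: [557.9, 210.3, 206.9]
orientation: [0.255, 3.13, -0.0]
ft_force: [-1.1, -1.7, 2.8]
width: 17.9
grasp_force: 30.0
```

Now release it in place to a partial opening and watch.

Emit:
servo_tool(deltas=[[[0,0,0],[0,0,0]],[[0,0,0],[0,0,0]],[[0,0,0],[0,0,0]],[[0,0,0],[0,0,0]],[[0,0,0],[0,0,0]]], grip=-0.1)

```text
t: 4.95
ee_pos: [557.2, 210.8, 206.2]
orientation: [0.255, 3.131, 0.0]
ft_force: [-0.6, 0.4, -0.2]
width: 46.6
grasp_force: 0.0
```

Emit:
servo_tool(deltas=[[[0,0,0],[0,0,0]],[[0,0,0],[0,0,0]],[[0,0,0],[0,0,0]],[[0,0,0],[0,0,0]],[[0,0,0],[0,0,0]]])

```text
t: 5.37
ee_pos: [557.1, 210.6, 206.1]
orientation: [-0.255, -3.131, 0.0]
ft_force: [-0.1, -1.0, -0.1]
width: 47.8
grasp_force: 0.0
```

```bash
python3 - <<'E'
from h import *
S=get_image("scene")
cv2.imwrite("pics/d.png",cv2.resize(S["frame"][120:300,220:420],(666,600)))
E
```

```text
(no output)
```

View pics/d.png

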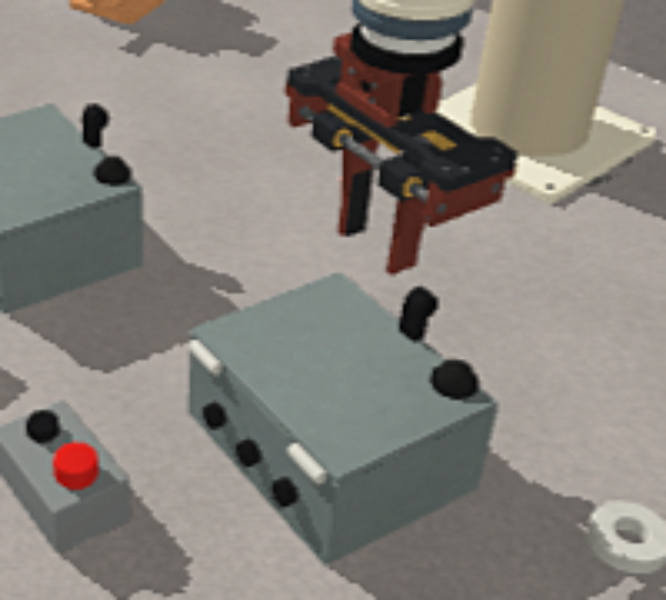

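The left cover fell fully shut with its pull at (418,310), so it is the worn one. I go on to the right box.

```bash
sed -i 's/206.6/205.4/; s/-209.8/-210.8/' h.py; python3 - <<'E'
from h import *
print(delta(pt('R',0,'head')+[0,0,-18.7+60],'R'))
E
```

```text
(array([ -20.7, -409.8,   36.3]), array([-0.   , -0.   ,  0.004]))
```

Emit:
servo_tool(deltas=[[[-2,-41,0],[0,0,0]],[[-4,-82,0],[0,0,0]],[[-6,-123,0],[0,0,0]],[[-8,-164,0],[0,0,0]],[[-10,-205,0],[0,0,0]]])

```text
t: 5.83
ee_pos: [533.3, 5.1, 206.3]
orientation: [0.254, 3.131, 0.0]
ft_force: [0.7, 0.3, -1.1]
width: 48.3
grasp_force: 0.0
```

Emit:
servo_tool(deltas=[[[-2,-41,2],[0,0,0]],[[-4,-82,6],[0,0,0]],[[-6,-123,14],[0,0,0]],[[-8,-164,24],[0,0,0]],[[-10,-205,36],[0,0,0.004]]])

```text
t: 6.25
ee_pos: [510.5, -197.7, 171.0]
orientation: [0.262, 3.129, -0.001]
ft_force: [1.0, -0.1, 0.5]
width: 48.0
grasp_force: 0.0
```

Emit:
servo_tool(deltas=[[[0,0,0],[0,0,0]],[[0,0,0],[0,0,0]]])

```text
t: 6.42
ee_pos: [509.8, -197.3, 170.0]
orientation: [-0.268, -3.129, -0.001]
ft_force: [0.2, 0.1, 0.8]
width: 48.3
grasp_force: 0.0
```

```bash
python3 - <<'E'
from h import *
print(delta(pt('R',0,'head')+[0,0,-18.7],'R'))
S=get_image("scene"); A=world(S)
c,y=BOX['L']; ux=np.array([np.cos(y),np.sin(y)]);P=A[:,:2]-c;x=P@ux;yy=P@np.array([-ux[1],ux[0]])
m=(abs(yy)<90)&(abs(x)<70)&(A[:,2]>80)&(A[:,2]<200)&~((yy>40)&(x<-40)); print("L slope",np.polyfit(x[m],A[m,2],1),m.sum())
E
```

```text
(array([-1.4,  0.3, 60.2]), array([ 0.   , -0.001, -0.004]))
L slope [-7.48097628e-03  9.95922894e+01] 2157
```

The left cover is shut (slope about 0). Next I descend on the right pull and grip it.

Emit:
servo_tool(deltas=[[[-1,0.3,20],[0,0,0]],[[-1.4,0.3,40],[0,0,0]],[[-1.4,0.3,52],[0,0,0]],[[-1.4,0.3,59],[0,0,0]],[[-1.4,0.3,59],[0,0,0]]])

```text
t: 6.88
ee_pos: [511.5, -194.0, 110.5]
orientation: [-0.259, -3.129, -0.001]
ft_force: [-1.1, -0.4, -0.6]
width: 48.6
grasp_force: 0.0
```

Emit:
servo_tool(deltas=[[[0,0,0],[0,0,0]],[[0,0,0],[0,0,0]],[[0,0,0],[0,0,0]],[[0,0,0],[0,0,0]],[[0,0,0],[0,0,0]]], grip=1)

```text
t: 7.3
ee_pos: [512.4, -195.6, 112.3]
orientation: [0.262, 3.13, -0.001]
ft_force: [-2.0, -3.5, 1.1]
width: 18.7
grasp_force: 3.9
```

Emit:
servo_tool(deltas=[[[0,0,0],[0,0,0]],[[0,0,0],[0,0,0]],[[0,0,0],[0,0,0]]])

```text
t: 7.55
ee_pos: [512.3, -195.9, 112.3]
orientation: [0.262, 3.13, -0.001]
ft_force: [-2.2, -2.3, 5.3]
width: 17.8
grasp_force: 30.0
```

Emit:
servo_tool(deltas=[[[-1,0,-4],[0,0,0]],[[-2.1,0,-8],[0,0,0]],[[-4.6,0,-16],[0,0,0]],[[-7.5,0,-24],[0,0,0]],[[-10.8,0,-31.4],[0,0,0]]])

```text
t: 7.97
ee_pos: [521.0, -197.3, 141.4]
orientation: [-0.261, -3.127, -0.0]
ft_force: [1.4, -6.2, -15.0]
width: 18.1
grasp_force: 30.0
```

Emit:
servo_tool(deltas=[[[-3.6,0,-7.5],[0,0,0]],[[-7.7,0,-14.8],[0,0,0]],[[-12,0,-21.8],[0,0,0]],[[-16.8,0,-28.7],[0,0,0]],[[-21.9,0,-35.3],[0,0,0]]])

```text
t: 8.38
ee_pos: [541.1, -200.8, 175.8]
orientation: [-0.261, -3.123, -0.001]
ft_force: [-2.4, -4.6, -15.4]
width: 18.1
grasp_force: 30.0
```

Emit:
servo_tool(deltas=[[[-5.3,0,-6.3],[0,0,0]],[[-11,0,-12.4],[0,0,0]],[[-17,0,-18],[0,0,0]],[[-23.3,0,-23.6],[0,0,0]],[[-30,0,-28.7],[0,0,0]]])

```text
t: 8.8
ee_pos: [569.3, -205.6, 203.9]
orientation: [-0.261, -3.119, -0.002]
ft_force: [-8.7, -4.8, -10.8]
width: 17.5
grasp_force: 30.0
```

Emit:
servo_tool(deltas=[[[0,0,0],[0,0,0]],[[0,0,0],[0,0,0]],[[0,0,0],[0,0,0]]])

```text
t: 9.05
ee_pos: [571.0, -205.9, 205.1]
orientation: [-0.261, -3.124, -0.0]
ft_force: [-5.1, -4.4, -5.8]
width: 17.6
grasp_force: 30.0
```

Emit:
servo_tool(deltas=[[[0,0,0],[0,0,0]],[[0,0,0],[0,0,0]],[[0,0,0],[0,0,0]],[[0,0,0],[0,0,0]],[[0,0,0],[0,0,0]]], grip=-0.1)

```text
t: 9.47
ee_pos: [574.2, -205.7, 207.4]
orientation: [0.261, 3.13, 0.0]
ft_force: [-0.1, -0.4, 0.3]
width: 46.4
grasp_force: 0.0
```

Emit:
servo_tool(deltas=[[[0,0,-4],[0,0,0]],[[0,0,-14],[0,0,0]],[[0,0,-30],[0,0,0]],[[0,0,-50],[0,0,0]],[[0,0,-70],[0,0,0]]])

```text
t: 9.88
ee_pos: [573.8, -205.8, 278.6]
orientation: [-0.262, -3.131, -0.0]
ft_force: [-0.9, 0.4, -0.4]
width: 48.2
grasp_force: 0.0
```

```bash
python3 - <<'E'
from h import *
S=get_image("scene");T=get_image("top")
cv2.imwrite("pics/e.png",np.hstack([cv2.resize(S["frame"][100:250,180:330],(400,400)),cv2.resize(T["frame"][130:250,260:380],(400,400))]))
E
```

```text
(no output)
```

View pics/e.png

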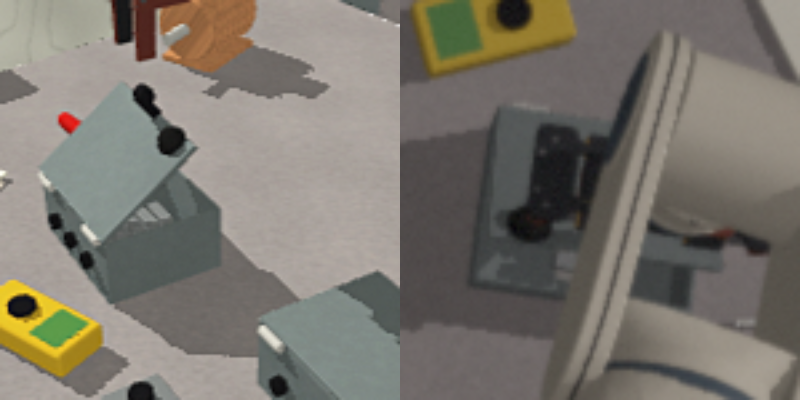

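The right cover stands open on its own, with the pull at (145,97) and the dome at (172,140) in the left crop. I'll measure its angle and the dome position.

```bash
python3 - <<'E'
from h import *
S=get_image("scene");A=world(S)
c,y=BOX['R']; ux=np.array([np.cos(y),np.sin(y)]);uy=np.array([-ux[1],ux[0]]);P=A[:,:2]-c;x=P@ux;yy=P@uy
# cover plane: points on upper face, scan
for lo,hi in((.5,.95),):
  best=max((( (abs((x-80)*np.sin(t)+(A[:,2]-90.5)*np.cos(t)-8)<2)&(abs(yy)<95)&(-(x-80)*np.cos(t)+(A[:,2]-90.5)*np.sin(t)>20)&(-(x-80)*np.cos(t)+(A[:,2]-90.5)*np.sin(t)<155)).sum(),t) for t in np.arange(.4,1,.01))
print(best); t=best[1]
d=pt('R',t,'dome'); print("dome pred",d)
for r in finder.silhouettes("thumb_1_dome",S)[:3]:
    w=world(S,r["mask"]); print(r["score"],np.median(w,0))
w=A[np.linalg.norm(A-d,axis=1)<28]
u=-(w[:,:2]-c)@ux+80; nrm=-(u*-1)*0
n=((w[:,:2]-c)@ux-80)*np.sin(t)+(w[:,2]-90.5)*np.cos(t)-8
q=w[(n>5)]
from scipy.optimize import least_squares
s=least_squares(lambda p:np.linalg.norm(q-p,axis=1)-16,d,loss='soft_l1'); print(len(q),s.x,s.cost)
print(delta(d+[0,0,16+12],'R'),delta(s.x+[0,0,28],'R'))
E
```

```text
(np.int64(1101), np.float64(0.6400000000000002))
dome pred [ 574.07243987 -141.86090513  186.71848809]
0.46 [ 581.10413772 -133.68293077  192.37400207]
60 [ 573.11685869 -139.0794447   186.36688415] 46.44918768202859
(array([10.8, 63.2, 63.1]), array([-0.   ,  0.002,  0.   ])) (array([12.2, 65.7, 63.5]), array([-0.   ,  0.002,  0.   ]))
```

Emit:
servo_tool(deltas=[[[3,15,0],[0,0,0]],[[6,32,0],[0,0,0]],[[9,50,4],[0,0,0]],[[11,60,14],[0,0,0]],[[11,63.5,28],[0,0,0]]], grip=1)

```text
t: 10.5
ee_pos: [573.3, -139.2, 248.3]
orientation: [-0.259, -3.131, -0.001]
ft_force: [0.4, -0.0, -0.1]
width: 18.0
grasp_force: 0.0
```

Emit:
servo_tool(deltas=[[[0,0,12],[0,0,0]],[[0,0,24],[0,0,0]],[[0,0,31],[0,0,0]],[[0,0,35],[0,0,0]],[[0,0,35],[0,0,0]]])

```text
t: 10.92
ee_pos: [572.9, -141.6, 212.7]
orientation: [-0.262, -3.129, -0.001]
ft_force: [0.3, -0.1, 0.2]
width: 0.2
grasp_force: 0.0
```

Emit:
servo_tool(deltas=[[[0,0,0],[0,0,0]],[[0,0,0],[0,0,0]],[[0,0,0],[0,0,0]]])

```text
t: 11.17
ee_pos: [574.0, -141.7, 214.8]
orientation: [0.262, 3.129, -0.0]
ft_force: [0.1, -0.1, -0.9]
width: 0.3
grasp_force: 0.0
```

```bash
python3 - <<'E'
from h import *
print(delta([574.1,-141.5,202.7],'R'))
S=get_image("scene")
cv2.imwrite("pics/f.png",cv2.resize(S["frame"][100:220,180:300],(500,500)))
o=ctrl.get_obs();print(o["t"],o["ee_pos"],o["width"],o["ft_force"])
E
```

```text
(array([-0.1,  0.2, 12.1]), array([-0.   ,  0.001, -0.   ]))
11.2167 [ 573.90344743 -141.65525337  214.72955743] 0.5209921924713334 [-0.95170097 -0.79458012 -0.50052254]
```

View pics/f.png

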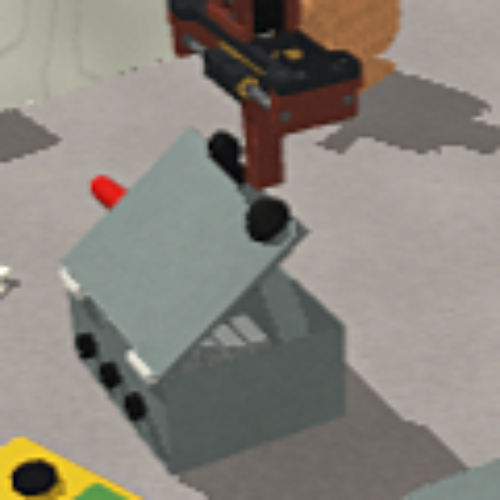

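The shut fingertips at (265,185) are right above the dome at (268,218). I'll creep down.

Emit:
servo_tool(deltas=[[[0,0,0.7],[0,0,0]],[[0,0,1.4],[0,0,0]],[[0,0,2.1],[0,0,0]],[[0,0,2.8],[0,0,0]],[[0,0,3],[0,0,0]]])

```text
t: 11.63
ee_pos: [573.5, -141.4, 210.9]
orientation: [-0.262, -3.13, -0.0]
ft_force: [-0.2, 0.8, 0.5]
width: 0.8
grasp_force: 0.0
```

Emit:
servo_tool(deltas=[[[0,0,0.5],[0,0,0]],[[0,0,1],[0,0,0]],[[0,0,1.5],[0,0,0]],[[0,0,2],[0,0,0]],[[0,0,2],[0,0,0]]])

```text
t: 12.05
ee_pos: [573.5, -141.4, 208.9]
orientation: [-0.262, -3.13, -0.0]
ft_force: [0.4, 0.4, -0.2]
width: 0.8
grasp_force: 0.0
```

Emit:
servo_tool(deltas=[[[0,0,0.5],[0,0,0]],[[0,0,1],[0,0,0]],[[0,0,1],[0,0,0]]])

```text
t: 12.3
ee_pos: [573.5, -141.4, 207.9]
orientation: [-0.262, -3.13, -0.0]
ft_force: [0.2, -0.2, 0.0]
width: 0.6
grasp_force: 0.0
```

Emit:
servo_tool(deltas=[[[0,0,0.5],[0,0,0]],[[0,0,1],[0,0,0]],[[0,0,1],[0,0,0]]])

```text
t: 12.55
ee_pos: [573.5, -141.4, 207.0]
orientation: [-0.262, -3.131, -0.0]
ft_force: [0.6, 0.3, -1.1]
width: 0.3
grasp_force: 0.0
```

Emit:
servo_tool(deltas=[[[0,0,0.4],[0,0,0]],[[0,0,0.7],[0,0,0]],[[0,0,0.7],[0,0,0]]])

```text
t: 12.8
ee_pos: [573.5, -141.4, 206.3]
orientation: [-0.262, -3.131, -0.0]
ft_force: [0.7, 1.0, -0.3]
width: 0.1
grasp_force: 0.0
```

Emit:
servo_tool(deltas=[[[0,0,0.4],[0,0,0]],[[0,0,0.7],[0,0,0]],[[0,0,0.7],[0,0,0]]])

```text
t: 13.05
ee_pos: [573.5, -141.4, 205.6]
orientation: [-0.262, -3.131, -0.0]
ft_force: [-0.8, 0.9, -0.2]
width: 0.5
grasp_force: 0.0
```

Emit:
servo_tool(deltas=[[[0,0,0.4],[0,0,0]],[[0,0,0.8],[0,0,0]],[[0,0,0.8],[0,0,0]]])

```text
t: 13.3
ee_pos: [573.5, -141.4, 204.8]
orientation: [-0.262, -3.131, -0.0]
ft_force: [0.3, 0.1, -0.6]
width: 0.5
grasp_force: 0.0
```

Emit:
servo_tool(deltas=[[[0,0,0.4],[0,0,0]],[[0,0,0.8],[0,0,0]],[[0,0,0.8],[0,0,0]]])

```text
t: 13.55
ee_pos: [573.5, -141.4, 204.0]
orientation: [-0.262, -3.131, -0.0]
ft_force: [0.1, -0.3, -0.9]
width: 0.4
grasp_force: 0.0
```

Emit:
servo_tool(deltas=[[[0,0,0.4],[0,0,0]],[[0,0,0.7],[0,0,0]],[[0,0,0.7],[0,0,0]]])

```text
t: 13.8
ee_pos: [573.5, -141.4, 203.3]
orientation: [-0.262, -3.131, -0.0]
ft_force: [-0.3, 0.1, -0.4]
width: 0.3
grasp_force: 0.0
```

Emit:
servo_tool(deltas=[[[0,0,0.3],[0,0,0]],[[0,0,0.5],[0,0,0]],[[0,0,0.5],[0,0,0]]])

```text
t: 14.05
ee_pos: [573.5, -141.4, 202.8]
orientation: [-0.262, -3.131, 0.0]
ft_force: [0.9, 0.4, 0.6]
width: 0.2
grasp_force: 0.0
```

Emit:
servo_tool(deltas=[[[0,0,0.3],[0,0,0]],[[0,0,0.5],[0,0,0]],[[0,0,0.5],[0,0,0]]])

```text
t: 14.3
ee_pos: [573.6, -141.4, 202.4]
orientation: [0.262, 3.131, -0.0]
ft_force: [0.4, 1.1, 0.3]
width: 0.3
grasp_force: 0.0
```

Emit:
servo_tool(deltas=[[[0,0,0.3],[0,0,0]],[[0,0,0.5],[0,0,0]],[[0,0,0.5],[0,0,0]]])

```text
t: 14.55
ee_pos: [573.5, -141.4, 201.8]
orientation: [-0.262, -3.131, -0.0]
ft_force: [0.1, -0.2, 0.6]
width: 0.5
grasp_force: 0.0
```

Emit:
servo_tool(deltas=[[[0,0,0.3],[0,0,0]],[[0,0,0.6],[0,0,0]],[[0,0,0.6],[0,0,0]]])

```text
t: 14.8
ee_pos: [573.5, -141.4, 201.4]
orientation: [-0.262, -3.131, 0.0]
ft_force: [-1.2, -0.4, 3.0]
width: 0.7
grasp_force: 1.2
```

Emit:
servo_tool(deltas=[[[0,0,0.3],[0,0,0]],[[0,0,0.6],[0,0,0]],[[0,0,0.6],[0,0,0]]])

```text
t: 15.05
ee_pos: [573.4, -141.4, 201.0]
orientation: [-0.262, -3.131, -0.0]
ft_force: [-3.1, 0.4, 6.7]
width: 0.4
grasp_force: 2.9
```

About 7 N now, so I hold here.

Emit:
servo_tool(deltas=[[[0,0,0],[0,0,0]],[[0,0,0],[0,0,0]],[[0,0,0],[0,0,0]],[[0,0,0],[0,0,0]],[[0,0,0],[0,0,0]]])

```text
t: 15.47
ee_pos: [573.5, -141.4, 201.1]
orientation: [-0.262, -3.131, 0.0]
ft_force: [-2.6, 1.4, 5.0]
width: 0.2
grasp_force: 2.8
```

Emit:
servo_tool(deltas=[[[0,0,0],[0,0,0]],[[0,0,0],[0,0,0]],[[0,0,0],[0,0,0]],[[0,0,0],[0,0,0]],[[0,0,0],[0,0,0]]])

```text
t: 15.88
ee_pos: [573.4, -141.4, 201.1]
orientation: [-0.262, -3.131, 0.0]
ft_force: [-3.0, 1.3, 4.9]
width: 0.2
grasp_force: 2.8
```

Emit:
servo_tool(deltas=[[[0,0,0],[0,0,0]],[[0,0,0],[0,0,0]],[[0,0,0],[0,0,0]],[[0,0,0],[0,0,0]],[[0,0,0],[0,0,0]]])

```text
t: 16.3
ee_pos: [573.4, -141.4, 201.1]
orientation: [-0.262, -3.131, 0.0]
ft_force: [-2.3, 1.0, 5.6]
width: 0.4
grasp_force: 2.8
```

The force settled near 6 N. I'll press slightly deeper for margin and hold again.

Emit:
servo_tool(deltas=[[[0,0,0.15],[0,0,0]],[[0,0,0.3],[0,0,0]],[[0,0,0.3],[0,0,0]],[[0,0,0.3],[0,0,0]],[[0,0,0.3],[0,0,0]]])

```text
t: 16.72
ee_pos: [573.4, -141.4, 200.9]
orientation: [-0.262, -3.131, 0.0]
ft_force: [-3.3, -0.0, 6.5]
width: 0.4
grasp_force: 3.4
```

Emit:
servo_tool(deltas=[[[0,0,0],[0,0,0]],[[0,0,0],[0,0,0]],[[0,0,0],[0,0,0]],[[0,0,0],[0,0,0]],[[0,0,0],[0,0,0]]])

```text
t: 17.13
ee_pos: [573.4, -141.4, 201.0]
orientation: [-0.262, -3.131, 0.0]
ft_force: [-3.9, 0.9, 7.8]
width: 0.5
grasp_force: 3.4
```

Emit:
servo_tool(deltas=[[[0,0,0],[0,0,0]],[[0,0,0],[0,0,0]],[[0,0,0],[0,0,0]],[[0,0,0],[0,0,0]],[[0,0,0],[0,0,0]]])

```text
t: 17.55
ee_pos: [573.4, -141.4, 200.9]
orientation: [-0.262, -3.131, 0.0]
ft_force: [-3.3, 1.1, 7.1]
width: 0.1
grasp_force: 3.4
```

Emit:
servo_tool(deltas=[[[0,0,0],[0,0,0]],[[0,0,0],[0,0,0]],[[0,0,0],[0,0,0]],[[0,0,0],[0,0,0]],[[0,0,0],[0,0,0]]])

```text
t: 17.97
ee_pos: [573.4, -141.4, 200.9]
orientation: [-0.262, -3.13, 0.0]
ft_force: [-3.3, 1.3, 7.3]
width: 0.5
grasp_force: 3.4
```

The dome held about 7.5 N for over a second without giving way. Now I withdraw straight up and check.

Emit:
servo_tool(deltas=[[[0,0,-3],[0,0,0]],[[0,0,-12],[0,0,0]],[[0,0,-30],[0,0,0]],[[0,0,-55],[0,0,0]],[[0,0,-80],[0,0,0]]])

```text
t: 18.38
ee_pos: [573.2, -141.3, 281.1]
orientation: [-0.262, -3.13, -0.0]
ft_force: [0.6, -0.3, -0.2]
width: 0.3
grasp_force: 0.0
```

Emit:
servo_tool(deltas=[[[0,0,0],[0,0,0]],[[0,0,0],[0,0,0]],[[0,0,0],[0,0,0]],[[0,0,0],[0,0,0]],[[0,0,0],[0,0,0]]])

```text
t: 18.8
ee_pos: [572.9, -141.2, 279.1]
orientation: [-0.261, -3.128, -0.001]
ft_force: [-0.8, -0.5, 0.7]
width: 0.6
grasp_force: 0.0
```

```bash
python3 - <<'E'
from h import *
S=get_image("scene");A=world(S)
for b in'RL':
  c,y=BOX[b]; ux=np.array([np.cos(y),np.sin(y)]);uy=np.array([-ux[1],ux[0]]);P=A[:,:2]-c;x=P@ux-80;yy=P@uy;z=A[:,2]-90.5
  print(b,max(((abs(x*np.sin(t)+z*np.cos(t)-8)<2)&(abs(yy)<95)&(abs(-x*np.cos(t)+z*np.sin(t)-85)<65)).sum()*1j.imag*1.0 and (((abs(x*np.sin(t)+z*np.cos(t)-8)<2)&(abs(yy)<95)&(abs(-x*np.cos(t)+z*np.sin(t)-85)<65)).sum(),round(t,2)) or (0,0) for t in np.arange(-.05,1,.01)))
print(ctrl.get_obs()["t"],ctrl.get_obs()["ft_force"])
E
```

```text
R (np.int64(1075), np.float64(0.64))
L (np.int64(1933), np.float64(0.01))
18.85 [0.18590137 0.7176605  0.03471709]
```

```bash
python3 -c "
from h import *
print(close_job())"
```

```text
the job is handed in; nothing more can be done
None
```

The right box has the sound hinge: its cover stayed up by itself and held about 7.5 N on the dome for over a second, and I left it open at about 0.64 rad (37°); the worn left cover is shut, and the job is handed in (no verdict was returned).

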